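# Lock the cufflink box and stack the collar stay case on it

## Robot

A 6-joint arm with a two-finger parallel gripper is mounted at the origin on the work surface. World frame = base frame: x ahead of the robot, y to its left, z up, the work surface at z = 0. Lengths are in m, angles in degrees, forces in N, time in s.
With the tool pointing down it reaches from about 0.375 to 0.9 m from the base axis. Payload 3.1 kg.
Tool frame: the origin (TCP) lies at the very end of the fingers, on their centre line; the grasp point (between the pads) lies 19 mm behind it (bot.tcp_to_grasp is the distance from the TCP to the grasp point, in m); z points along the fingers, y is the line along which they close (so a half turn about z gives the same grasp; the last joint's range is limited). The gripper opens to 87 mm and grips with 3 to 60 N. Pads are 19 mm wide; open, the fingers measure 117 mm over their backs; the gripper's body (75 mm by 190 mm) begins 51 mm behind the grasp point.
Start: joints at [-10.227, 30.224, 82.088, -0, 67.689, -10.227], TCP at [0.625, 0, 0.198] pointing down, gripper open.
Joint ranges: [-176.69, 176.69], [-43.24, 126.21], [12.49, 139.97], [-82, 262], [0, 151.66], [-163.58, 163.58]. Speed limits (degrees/s): [159.86, 159.86, 180, 180, 180, 180].

## Interface

Orientations are given as a 3x3 rotation matrix whose columns are the frame's x, y, z axes.
In Python, from rig import telemetry, capture, camera_info, job, bot gives the robot as it stands. The module is installed in compiled form; this text tells all that it offers.
- The arm moves only by the tool carry_out, never from a script. Its argument "deltas" is a list that holds one entry, the list of rows, each a list of 7 numbers: the shift along the tool's x, y, z scaled (see below), then the turn, a rotation vector about the tool's x, y, z scaled (see below), then the closure, from -1 (fully open) to 1 (shut). In form: [[[dx, dy, dz, ax, ay, az, claw], ...]]. A call has exactly 10 rows; each row is the pose to reach, as a shift and turn from the pose commanded when the call began, along the tool's axes at that moment, turning the shorter way round; what a row does not reach only later rows make up. The controller multiplies each number of a shift by 15 cm and each number of a turn by 360 degrees. A row lasts 1/12 s, in which the tool goes at most 41.7 mm and 7.16 degrees, less where a joint would pass 70% of its speed; a pose out of reach is approached as far as the arm can. A call with a number of a shift or a turn outside -1 to 1 is refused whole. A call with a gripper value outside its range is refused whole. The fingers move at their own pace and stop on an object; the grip force is fixed at half the most. Time passes only in rows, so rows that repeat a pose let the fingers close, or fill a call up. It gives the time, the measured TCP pose, the force, the opening and the grip force at its end, in the units of the state.
- telemetry.read_state(): the state, without advancing time (a new reading comes with each control period).
- capture(name): name is "scene" or "side" or "wrist"; returns the picture (400x640x3 uint8, red, green, blue); there is no depth.
- camera_info(name): a dict with "mtx" (3x3 intrinsics, pixels), "k1" (the pictures are not rectified: a ray, as slopes to the right and down, at radius r is drawn at 1 + k1 r^2 times it, then the intrinsics apply), "cam_to_world" (4x4, takes a point from camera to world coordinates); the wrist camera has in their place "T_tool_cam" (4x4, takes a point from camera to tool coordinates, whose origin is the TCP and whose axes are the flange's). Camera axes: x right, y down, z forward; pixel columns grow to the right and rows downward; lengths in m; the calibration is good to about 2 mm. A picture is of the moment at which its call begins: read the wrist's pose just before it. camera_info takes no time and is no camera call.
- job.hand_in(): hands the job in; it is judged then, once.
The state is a dict: "time_s": time; "joint_positions": joint angles; "qvel": joint speeds; "tau": joint torques, N m; "position": TCP position; "tcp_rot": TCP orientation; "force": force on the tool from outside, world axes, zero at the start; "moment": the same for the moment, N m; "opening": opening from 0.0 (shut) to 1.0 (fully open); "grasp_force": force on a finger pad.
Only numpy, scipy, OpenCV 4.12 (cv2) and the standard library are available. Lean on these libraries where they do the work, as an engineer would, in place of code of your own. Each camera call takes 0.05 s, during which the arm holds its last target. There are 200 camera calls.

## Task

First lock the chrome cufflink box: turn its round ribbed collar clockwise (seen from above) until the collar's pointer tab lines up with the black bar mark, not short of it and not past it. Then put the closed collar stay case flat on the box's round lid, centred and with its sides parallel to the sides of the square box, setting it down rather than dropping it, and leave the collar locked. Leave the tie bar tray, the valet tray and the glass dome where they are.

Things in the scene. Friction and masses are not known exactly. Their poses are not given: they have to be found in the camera images.
- cufflink_box: Square chrome box, 140 x 140 x 35 mm, fixed to the ledge. Origin: centre of its underside; x and y parallel to its sides, z up. On top, on its centre line, a ribbed lock collar around a fixed round lid. Two black marks 3 mm high on the top face: the locked mark, an 18 x 8 mm bar pointing outward, mid +x side; the open mark, a round 12 mm stud, mid +y side.
- collar (a joint): Turn of the ribbed aluminium collar (60 mm diameter, 38 to 62 mm above the ledge) about the box's vertical centre line, rad, growing clockwise from above. 0: tab at the round open mark; 1.571: tab at the bar, locked. Turns stiffly, stays where left, runs past the mark to a stop at 2.1. Can be gripped across at any angle clear of the tab.
- pointer_tip (a point): Outer end of the collar's pointer tab, 46 mm from the collar's axis and 42 mm above the ledge; the tab is 9 mm wide, 8 mm high (38 to 46 mm above the ledge) and sticks out 16 mm from the collar; it is black.
- locked_mark (a point): Centre of the top of the black bar that is the locked mark, 58 mm from the collar's axis, 38 mm above the ledge.
- lid_top (a point): Centre of the flat top of the box's round lid (50 mm diameter), 66 mm above the ledge; the lid does not turn with the collar.
- stay_case: Closed grey plastic collar stay case, a flat box 95 x 50 x 24 mm, about 90 g, lying loose on the ledge. Origin at the centre of its underside, x along its length, z up.
- tie_tray: Black acrylic tie bar tray, 180 x 85 x 18 mm, loose; origin at the centre of its underside. To be left alone.
- valet_tray: Dark wooden valet tray, 200 x 130 x 26 mm, holding a watch and a wallet, loose; origin at the centre of its underside. To be left alone.
- ring_dome: Small glass dome over a ceramic ring dish on a round wooden foot, 104 mm diameter, 97 mm high, loose; origin at the centre of its underside. To be left alone.
There are look-alikes about, which are no part of the job. Of the things that look like the stay_case, the smallest one is meant.

How it is judged (in metres and radians):
On the way, in this order (a step that is already met when the one before it is completed fails the run):
1. the collar is turned to the locked mark and rests there (value of joint collar between 1.4508 and 1.6908 rad and velocity of joint collar between -0.05 and 0.05 rad/s), for 0.2 s.
2. the stay case lies centred and square on the lid, released (horizontal distance between stay_case and lid_top below 0.013 m and z of stay_case in the frame of cufflink_box between 0.062 and 0.07 m and angle between stay_case's own z axis and vertical below 0.06 rad and (angle between the x axis of stay_case and the x axis of cufflink_box, either way round below 0.16 rad or angle between the x axis of stay_case and the y axis of cufflink_box, either way round below 0.16 rad) and linear speed of stay_case below 0.02 m/s and contact force between the fingers and stay_case below 0.05 N), for 0.2 s.
At the end, for the whole second after the job is handed in: Collar within 0.12 rad of the locked mark (5 mm at the pointer tip). Stay case released, at rest and flat on the lid: centre within 13 mm of the lid centre, underside within 4 mm of lid height, tilt under 0.06 rad, sides parallel to the box sides (lengthwise or crosswise) within 0.16 rad (all of step 2 and value of joint collar between 1.4508 and 1.6908 rad); the robot touches nothing.
It fails at once if a bystander (tie bar tray, valet tray or glass dome) is moved by more than 20 mm (distance of any of tie_tray, valet_tray, ring_dome from where it was at the start of the episode above 0.02 m).
It fails at once if the stay case is dropped (falls free at more than 0.6 m/s) (linear speed of stay_case above 0.6 m/s and contact force between the fingers and stay_case below 0.01 N).
It also fails if it takes over 54 s, if anything falls off the work surface, if the arm or the gripper's body presses on something with over 40 N, if the wrist force passes 120 N, or if a joint passes its speed limit or range.

## Working session

There is one attempt and no reset: what is moved stays moved. The work goes in short steps, Python scripts to look and compute and a tool call to move; the robot and the scene stay as the last step left them, time stands still between calls to the robot, and variables do not carry over. Pictures are saved under pics/ and viewed, at most 12 in all, crops included, and the job is handed in when it is done.

Besides the shell and the picture viewer there is one more tool, called as name([rows], argument=value, ...), one row to a line, values as JSON. carry_out: Moves the arm, as the interface text tells. Its arguments: {"type":"object","properties":{"deltas":{"type":"array","items":{"type":"array","items":{"type":"array","items":{"type":"number"}}}}},"required":["deltas"]}

```bash
mkdir -p pics; python3 - <<'E'
from rig import *
import cv2,numpy as np
s=telemetry.read_state();print(s['time_s'],s['position'],np.round(s['tcp_rot'],3).tolist(),s['opening'])
for n in("scene","side","wrist"):
    im=capture(n);cv2.imwrite(f"pics/{n}0.png",im[:,:,::-1])
    c=camera_info(n);print(n,{k:np.round(v,4).tolist() for k,v in c.items()})
E
```

```text
0.0 [6.24213730e-01 1.51255636e-04 1.97069175e-01] [[0.0, 1.0, -0.002], [1.0, -0.0, 0.0], [0.0, -0.002, -1.0]] 0.9982654232517083
scene {'mtx': [[418.769, 0.0, 326.4097], [0.0, 418.769, 193.6398], [0.0, 0.0, 1.0]], 'k1': -0.0182, 'cam_to_world': [[0.8195, 0.393, -0.4171, 1.0747], [0.573, -0.5723, 0.5867, -0.6675], [-0.0082, -0.7198, -0.6941, 0.8421], [0.0, 0.0, 0.0, 1.0]]}
side {'mtx': [[439.7102, 0.0, 325.6972], [0.0, 439.7102, 197.8076], [0.0, 0.0, 1.0]], 'k1': -0.0033, 'cam_to_world': [[-0.8978, -0.2095, 0.3874, 0.0682], [-0.4398, 0.4716, -0.7643, 1.0443], [-0.0226, -0.8565, -0.5156, 0.7864], [0.0, 0.0, 0.0, 1.0]]}
wrist {'mtx': [[348.3136, 0.0, 317.4249], [0.0, 348.3136, 197.9218], [0.0, 0.0, 1.0]], 'k1': -0.0656, 'T_tool_cam': [[0.0004, -0.9612, -0.2759, 0.0756], [1.0, 0.0002, 0.0008, -0.0004], [-0.0007, -0.2759, 0.9612, -0.1859], [0.0, 0.0, 0.0, 1.0]]}
```

View pics/scene0.png

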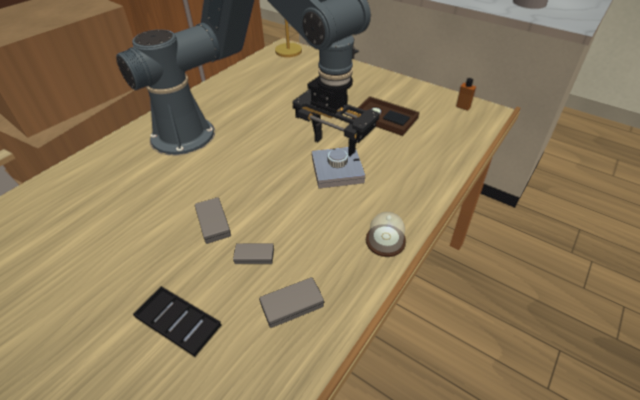

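View pics/side0.png

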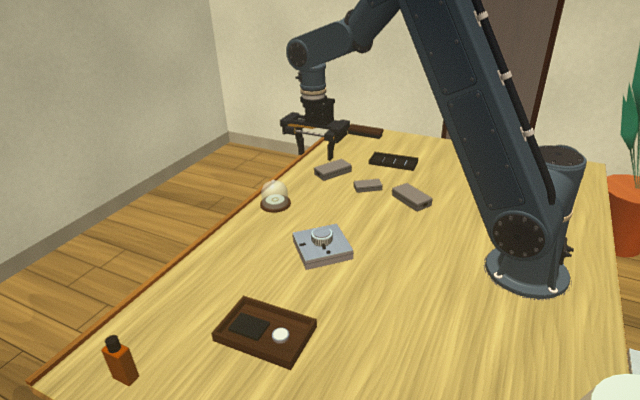

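View pics/wrist0.png

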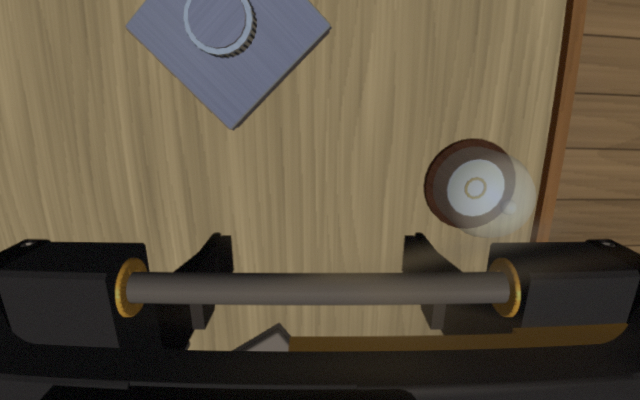

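The scene view shows the chrome box at about (338,165), and the small case at (254,253), which is the smallest of three. The dome is at (386,235), the tie tray at (178,320) and the valet tray at (390,115). The side view agrees, and the wrist view shows only part of the box, at the top.

```bash
cat > h.py <<'E'
from rig import *
import cv2,numpy as np
def model(n,st=None):
    c=camera_info(n)
    if n!="wrist": return c,np.array(c["cam_to_world"])
    T=np.eye(4);T[:3,:3]=st["tcp_rot"];T[:3,3]=st["position"]
    return c,T@np.array(c["T_tool_cam"])
def ray(n,px,z,st=None):
    c,T=model(n,st);px=np.array(px,float).reshape(-1,1,2)
    u=cv2.undistortPoints(px,np.array(c["mtx"]),np.array([c["k1"],0,0,0.])).reshape(-1,2)
    # pinhole dist maps undistorted->distorted with 1+k1 r^2
    d=np.c_[u,np.ones(len(u))]@T[:3,:3].T;o=T[:3,3]
    return o+d*((z-o[2])/d[:,2])[:,None]
def proj(n,P,st=None):
    c,T=model(n,st);W=np.linalg.inv(T)
    return cv2.projectPoints(np.array(P,float).reshape(-1,1,3),cv2.Rodrigues(W[:3,:3])[0],W[:3,3],np.array(c["mtx"]),np.array([c["k1"],0,0,0.]))[0].reshape(-1,2)
E
python3 - <<'E'
from h import *
np.set_printoptions(precision=4,suppress=True)
print("box",ray("scene",[338,155],.066),ray("side",[322,234],.066))
print("case",ray("scene",[254,249],.024),ray("side",[368,183],.024))
print("dome",ray("scene",[386,240],.01),"tie",ray("scene",[178,320],.01),"valet",ray("scene",[390,117],.02))
print("others",ray("scene",[[212,216],[291,297]],.03))
st=telemetry.read_state()
im=cv2.imread("pics/scene0.png")
a=cv2.resize(im[140:195,305:372],None,fx=6,fy=6,interpolation=cv2.INTER_CUBIC)
b=cv2.resize(cv2.imread("pics/side0.png")[220:270,287:357],None,fx=5.5,fy=5.5,interpolation=cv2.INTER_CUBIC)
o=np.zeros((330,800,3),np.uint8);o[:330,:402]=a[:330,:402];o[:275,405:790]=b[:275,:385];cv2.imwrite("pics/z.png",o)
E
```

```text
box [[0.5424 0.1425 0.066 ]] [[0.5326 0.1569 0.066 ]]
case [[ 0.5483 -0.2399  0.024 ]] [[ 0.5486 -0.2382  0.024 ]]
dome [[ 0.7989 -0.018   0.01  ]] tie [[ 0.5351 -0.4758  0.01  ]] valet [[0.5428 0.4685 0.02  ]]
others [[ 0.385  -0.2235  0.03  ]
 [ 0.7118 -0.2977  0.03  ]]
```

View pics/z.png

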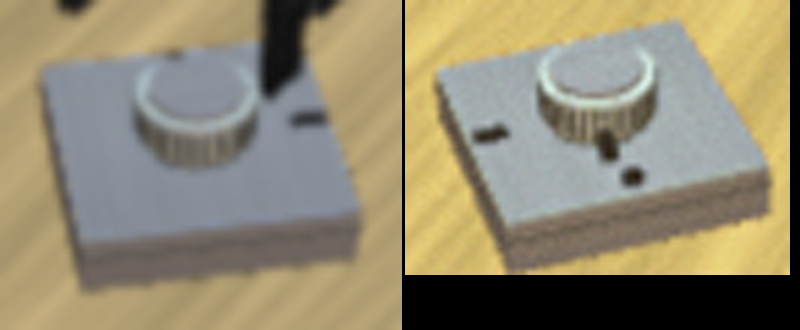

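The enlarged crop shows the tab near the round stud, so the collar is nearly open, and the bar mark is a quarter turn clockwise from it. I'll move so the wrist camera is over the box.

carry_out([
  [[0.2,-0.2,0,0,0,0,-1],[0.4,-0.4,0,0,0,0,-1],[0.6,-0.58,0,0,0,0,-1],[0.6,-0.58,0,0,0,0,-1],[0.6,-0.58,0,0,0,0,-1],[0.6,-0.58,0,0,0,0,-1],[0.6,-0.58,0,0,0,0,-1],[0.6,-0.58,0,0,0,0,-1],[0.6,-0.58,0,0,0,0,-1],[0.6,-0.58,0,0,0,0,-1]],
])

```text
time_s: 0.98
position: [0.5386, 0.0893, 0.1979]
tcp_rot: [[0.001, 1.0, 0.0], [1.0, -0.001, -0.0], [-0.0, 0.0, -1.0]]
force: [0.8, -0.5, -0.0]
opening: 1.001
grasp_force: 0.0
```

```bash
python3 - <<'E'
from h import *
st=telemetry.read_state();print(st['position'],st['qvel'])
im=capture("wrist")[:,:,::-1];cv2.imwrite("pics/w1.png",im)
E
```

```text
[0.53858063 0.0893077  0.19785236] [ 0.08538446 -0.18035623  0.4247714   0.01602988  0.03969347  0.03976492]
```

View pics/w1.png

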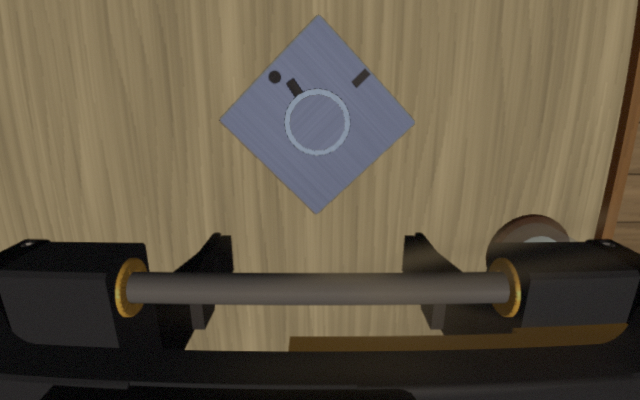

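The box is in full view: corners at (318,14), (415,121), (317,214), (219,120), collar centre (317,122), stud (275,77), bar (361,78), tab (294,87).

```bash
python3 - <<'E'
from h import *
np.set_printoptions(precision=4,suppress=True)
st=telemetry.read_state()
im=cv2.imread("pics/w1.png");f=im.astype(int)
m=((f[:,:,0]>f[:,:,2]+5)).astype(np.uint8);m[225:]=0
cs=cv2.findContours(m,0,1)[0];c=max(cs,key=cv2.contourArea)
h=cv2.convexHull(c)
W=ray("wrist",h.reshape(-1,2),.035,st)
r=cv2.minAreaRect((W[:,:2]*1000).astype(np.float32));print("rect mm",r)
poly=cv2.fillConvexPoly(np.zeros(m.shape,np.uint8),h,1)
poly=cv2.erode(poly,np.ones((5,5)))
d=((f.max(2)<60)&(poly>0)).astype(np.uint8)
n,l,s,ce=cv2.connectedComponentsWithStats(d)
cen=np.array(r[0])/1000
for i in range(1,n):
    if s[i,4]>25:
        p=ray("wrist",ce[i],.04,st)[0,:2];v=p-cen
        print(s[i],ce[i],p,"r",np.hypot(*v),"ang",np.degrees(np.arctan2(v[1],v[0])))
print("lid", ray("wrist",[317.5,122],.062,st))
E
```

```text
rect mm ((538.2008056640625, 144.10037231445312), (136.43089294433594, 136.52842712402344), 44.276309967041016)
[269  71  12  12 105] [274.381   76.5524] [0.4979 0.1853] r 0.05763339376607086 ang 134.43726943339138
[353  70  16  17 115] [360.3565  77.6957] [0.5788 0.1842] r 0.057051840685268584 ang 44.613380305914404
[287  79  15  18 139] [293.8489  87.1151] [0.516  0.1756] r 0.03848340119939069 ang 125.17156465671663
lid [[0.5384 0.1443 0.062 ]]
```

carry_out([
  [[0.06,0,0.1,0,0,-0.016,-1],[0.12,0,0.2,0,0,-0.033,-1],[0.18,0,0.3,0,0,-0.05,-1],[0.24,0,0.4,0,0,-0.065,-1],[0.3,0,0.5,0,0,-0.082,-1],[0.366,-0.003,0.6,0,0,-0.098,-1],[0.366,-0.003,0.6,0,0,-0.098,-1],[0.366,-0.003,0.6,0,0,-0.098,-1],[0.366,-0.003,0.6,0,0,-0.098,-1],[0.366,-0.003,0.6,0,0,-0.098,-1]],
])

```text
time_s: 1.87
position: [0.5386, 0.1444, 0.1091]
tcp_rot: [[-0.576, 0.817, 0.002], [0.817, 0.576, -0.0], [-0.001, 0.002, -1.0]]
force: [0.0, -0.6, 0.9]
opening: 0.998
grasp_force: 0.0
```

```bash
python3 - <<'E'
from h import *
st=telemetry.read_state();print(st['position'],st['joint_positions'])
R=np.array(st['tcp_rot']);print(np.degrees(np.arctan2(R[1,1],R[0,1])), R.T@(np.array([.538,.1442,.041])-st['position'])/.15)
E
```

```text
[0.53855372 0.14443012 0.1090813 ] [ 3.53496247e+00  3.19740872e+01  9.67249239e+01 -1.12803487e-02
  5.11782022e+01 -3.16234891e+01]
35.16557645740844 [ 0.00144133 -0.00469297  0.45386639]
```

carry_out([
  [[0.001,-0.003,0.1,0,0,0,-1],[0.001,-0.003,0.2,0,0,0,-1],[0.001,-0.003,0.3,0,0,0,-1],[0.001,-0.003,0.4,0,0,0,-1],[0.001,-0.003,0.45,0,0,0,-1],[0.001,-0.003,0.45,0,0,0,-1],[0.001,-0.003,0.45,0,0,0,1],[0.001,-0.003,0.45,0,0,0,1],[0.001,-0.003,0.45,0,0,0,1],[0.001,-0.003,0.45,0,0,0,1]],
])

```text
time_s: 2.7
position: [0.5378, 0.1449, 0.0414]
tcp_rot: [[-0.578, 0.816, 0.002], [0.816, 0.578, 0.0], [-0.001, 0.002, -1.0]]
force: [0.5, 0.3, 0.6]
opening: 0.778
grasp_force: 0.0
```

carry_out([
  [[0,0,0,0,0,0,1],[0,0,0,0,0,0,1],[0,0,0,0,0,0,1],[0,0,0,0,0,0,1],[0,0,0,0,0,0,1],[0,0,0,0,0,0,1],[0,0,0,0,0,0,1],[0,0,0,0,0,0,1],[0,0,0,0,0,0,1],[0,0,0,0,0,0,1]],
])

```text
time_s: 3.53
position: [0.5379, 0.1448, 0.0419]
tcp_rot: [[-0.578, 0.816, 0.002], [0.816, 0.578, -0.0], [-0.001, 0.002, -1.0]]
force: [-0.3, -0.8, 8.6]
opening: 0.044
grasp_force: 4.0
```

The fingers shut to 4 mm without meeting the collar, so I'll look before doing anything else.

```bash
python3 - <<'E'
from h import *
st=telemetry.read_state();print(st['opening'],st['grasp_force'],st['force'])
a=capture("side")[:,:,::-1];b=capture("wrist")[:,:,::-1];s=capture("scene")[:,:,::-1]
z=lambda i:cv2.resize(i,(400,300),interpolation=cv2.INTER_CUBIC)
o=np.vstack([np.hstack([z(a[170:290,240:400]),z(s[90:210,260:420])]),np.hstack([z(b),z(a)])])
cv2.imwrite("pics/c1.png",o)
E
```

```text
0.04376098391769714 4.012034355837386 [-0.2971569  -0.79613668  8.61750845]
```

View pics/c1.png

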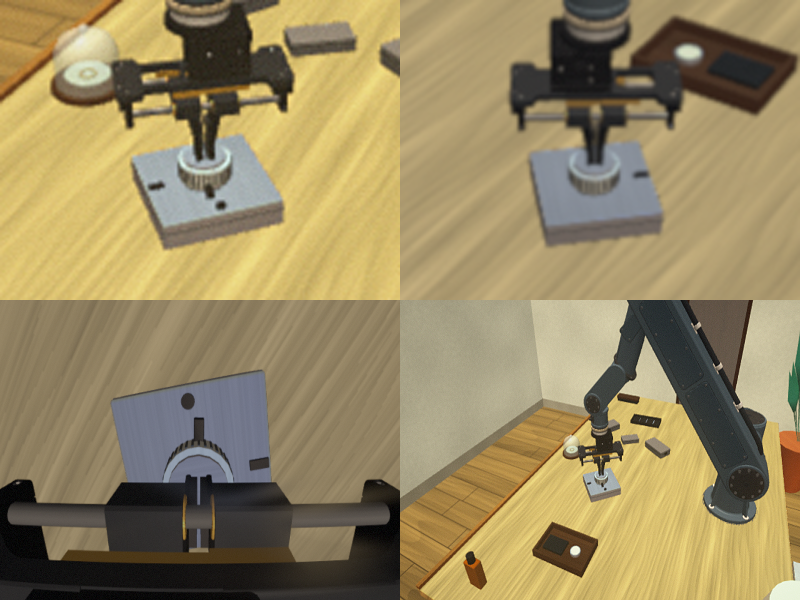

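The fingers have closed on top of the lid rather than around the collar, so the true height differs from what I assumed. I'll triangulate the marks and check the fingertip height.

```bash
python3 - <<'E'
from h import *
np.set_printoptions(precision=4,suppress=True)
st=telemetry.read_state();print(st['position'])
P=np.array(st['position'])
print("tip side",proj("side",P),"scene",proj("scene",P),"+24mm",proj("side",P+[0,0,.024]),proj("scene",P+[0,0,.024]))
w={'position':[0.53858063,0.0893077,0.19785236],'tcp_rot':np.array([[.001,1,0],[1,-.001,0],[0,0,-1.]])}
for x in(.0095,-.0095): print("open tips",proj("wrist",[P0 for P0 in [np.array(w['position'])+w['tcp_rot']@np.array([x,s*.0435,0]) for s in(-1,1)]],w))
im=cv2.imread("pics/side0.png");d=(im.max(2)<75).astype(np.uint8);d[:,:290]=0;d[:,355:]=0;d[:225]=0;d[268:]=0
n,l,s,ce=cv2.connectedComponentsWithStats(d)
for i in range(1,n): print(s[i],ce[i])
def tri(px1,n2,px2):
    def L(n,p,st): 
        a=ray(n,p,.0,st)[0];b=ray(n,p,.1,st)[0];return a,(b-a)
    a,u=L("wrist",px1,w);b,v=L(n2,px2,None)
    t=np.linalg.lstsq(np.c_[u,-v],b-a,rcond=None)[0]
    return a+t[0]*u,b+t[1]*v
print("stud",tri([274.4,76.5],"side",[287+(632-405)/5.5,220+177/5.5]))
print("bar",tri([360.4,77.7],"side",[287+(490-405)/5.5,220+134/5.5]))
E
```

```text
[0.538  0.1448 0.0419]
tip side [[322.414  238.1497]] scene [[337.1332 160.3866]] +24mm [[322.1891 231.2682]] [[337.2105 154.1042]]
open tips [[241.0643 219.7234]
 [394.3358 219.7698]]
open tips [[243.1134 250.4405]
 [392.2473 250.4809]]
[300 243   5   3   8] [301.875 244.125]
[322 244   3   5  12] [323.25   245.9167]
[327 251   3   2   6] [328.  251.5]
stud (array([0.4973, 0.1856, 0.0342]), array([0.4993, 0.1868, 0.034 ]))
bar (array([0.5797, 0.1845, 0.0339]), array([0.5812, 0.1852, 0.0342]))
```

```bash
python3 - <<'E'
from h import *
np.set_printoptions(precision=4,suppress=True)
st=telemetry.read_state()
print(ray("wrist",[[301,135],[414,219]],.036,st), ray("wrist",[[301,135],[414,219]],.012,st))
print(proj("wrist",[st['position'],np.array(st['position'])+[0,0,.024]],st))
a=capture("wrist")[:,:,::-1];b=capture("side")[:,:,::-1]
o=np.hstack([cv2.resize(a[130:400,190:450],(400,415)),cv2.resize(b[190:265,285:357],(400,415),interpolation=cv2.INTER_CUBIC)])
cv2.imwrite("pics/c2.png",o)
E
```

```text
[[0.498  0.1856 0.036 ]
 [0.5796 0.1838 0.036 ]] [[0.4985 0.183  0.012 ]
 [0.5904 0.181  0.012 ]]
[[317.6964 235.4356]
 [317.8271 253.4042]]
```

View pics/c2.png

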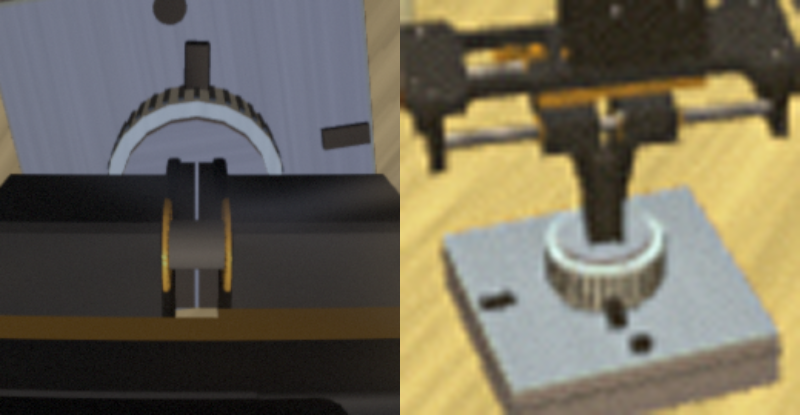

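`c2.png` shows the shut fingertips resting on the lid at side pixel (322,232). The TCP pose and wrist camera agree with the marks, so the real fingertips end about 24 mm short of the reported TCP: 66 mm actual against 42 mm reported. I'll allow for this by lifting slightly, opening and going 24 mm lower.

carry_out([
  [[0,0,-0.03,0,0,0,-1],[0,0,-0.06,0,0,0,-1],[0,0,-0.06,0,0,0,-1],[0,0,-0.06,0,0,0,-1],[0,0,-0.06,0,0,0,-1],[0,0,-0.06,0,0,0,-1],[0,0,-0.06,0,0,0,-1],[0,0,-0.06,0,0,0,-1],[0,0,-0.06,0,0,0,-1],[0,0,-0.06,0,0,0,-1]],
])

```text
time_s: 4.62
position: [0.537, 0.1448, 0.0494]
tcp_rot: [[-0.578, 0.816, -0.0], [0.816, 0.578, -0.0], [0.0, -0.0, -1.0]]
force: [-0.3, 0.1, 0.0]
opening: 0.677
grasp_force: 0.0
```

carry_out([
  [[-0.003,-0.002,0.03,0,0,0,-1],[-0.003,-0.002,0.07,0,0,0,-1],[-0.003,-0.002,0.11,0,0,0,-1],[-0.003,-0.002,0.15,0,0,0,-1],[-0.003,-0.002,0.19,0,0,0,-1],[-0.003,-0.002,0.22,0,0,0,-1],[-0.003,-0.002,0.22,0,0,0,-1],[-0.003,-0.002,0.22,0,0,0,1],[-0.003,-0.002,0.22,0,0,0,1],[-0.003,-0.002,0.22,0,0,0,1]],
])

```text
time_s: 5.45
position: [0.5374, 0.1443, 0.0168]
tcp_rot: [[-0.578, 0.816, 0.001], [0.816, 0.578, 0.0], [-0.0, 0.001, -1.0]]
force: [0.1, 0.1, 0.4]
opening: 0.852
grasp_force: 0.0
```

carry_out([
  [[0,0,0,0,0,0,1],[0,0,0,0,0,0,1],[0,0,0,0,0,0,1],[0,0,0,0,0,0,1],[0,0,0,0,0,0,1],[0,0,0,0,0,0,1],[0,0,0,0,0,0,1],[0,0,0,0,0,0,1],[0,0,0,0,0,0,1],[0,0,0,0,0,0,1]],
])

```text
time_s: 6.28
position: [0.5377, 0.1445, 0.0169]
tcp_rot: [[-0.578, 0.816, 0.001], [0.816, 0.578, 0.0], [-0.001, 0.001, -1.0]]
force: [2.2, 2.9, 3.0]
opening: 0.684
grasp_force: 30.0
```

Gripped at 60 mm, which matches the collar. Turning it clockwise.

carry_out([
  [[0,0,0,0,0,0.011,1],[0,0,0,0,0,0.023,1],[0,0,0,0,0,0.035,1],[0,0,0,0,0,0.047,1],[0,0,0,0,0,0.059,1],[0,0,0,0,0,0.071,1],[0,0,0,0,0,0.083,1],[0,0,0,0,0,0.095,1],[0,0,0,0,0,0.106,1],[0,0,0,0,0,0.112,1]],
])

```text
time_s: 7.12
position: [0.5383, 0.1446, 0.0169]
tcp_rot: [[0.091, 0.996, 0.002], [0.996, -0.091, 0.001], [0.001, 0.002, -1.0]]
force: [2.0, 3.8, 2.5]
opening: 0.685
grasp_force: 30.0
```

carry_out([
  [[0,0,0,0,0,0.014,1],[0,0,0,0,0,0.028,1],[0,0,0,0,0,0.042,1],[0,0,0,0,0,0.056,1],[0,0,0,0,0,0.07,1],[0,0,0,0,0,0.084,1],[0,0,0,0,0,0.097,1],[0,0,0,0,0,0.107,1],[0,0,0,0,0,0.112,1],[0,0,0,0,0,0.112,1]],
])

```text
time_s: 7.95
position: [0.5388, 0.1444, 0.0169]
tcp_rot: [[0.712, 0.702, 0.003], [0.702, -0.712, 0.0], [0.003, 0.002, -1.0]]
force: [4.1, 1.0, 2.2]
opening: 0.685
grasp_force: 30.0
```

```bash
python3 - <<'E'
from h import *
st=telemetry.read_state();R=np.array(st['tcp_rot']);print(st['position'],st['joint_positions'],st['moment'],np.degrees(np.arctan2(R[1,1],R[0,1])))
im=capture("wrist")[:,:,::-1];cv2.imwrite("pics/w2.png",im)
np.save("w2.npy",np.c_[R,st['position']])
E
```

```text
[0.53879107 0.1444081  0.0168591 ] [3.51607814e+00 4.05770705e+01 9.96272339e+01 2.53217298e-02
 3.96020941e+01 4.89239082e+01] [ 0.51453297 -0.41577972 -0.10470657] -45.427470029609104
```

View pics/w2.png

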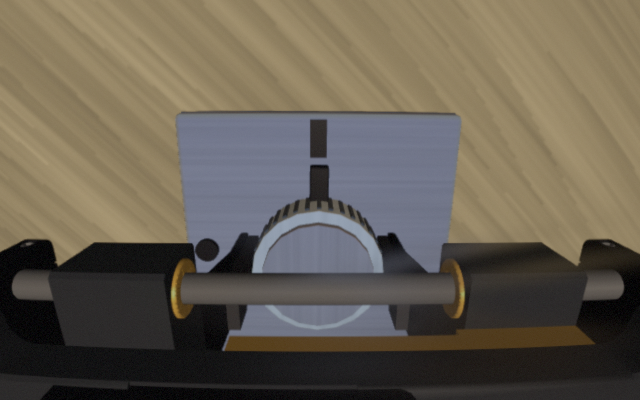

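The tab (col 319) lines up with the bar (col 318), and the box edges are square in the picture. Releasing and rising, then going to the case.

carry_out([
  [[0,0,0,0,0,0,-1],[0,0,0,0,0,0,-1],[0,0,0,0,0,0,-1],[0,0,0,0,0,0,-1],[0,0,0,0,0,0,-1],[0,0,-0.1,0,0,0,-1],[0,0,-0.3,0,0,0,-1],[0,0,-0.5,0,0,0,-1],[0,0,-0.75,0,0,0,-1],[0,0,-1,0,0,0,-1]],
])

```text
time_s: 8.83
position: [0.5356, 0.144, 0.1672]
tcp_rot: [[0.711, 0.703, -0.003], [0.703, -0.711, -0.0], [-0.003, -0.002, -1.0]]
force: [0.3, -0.6, 0.3]
opening: 0.995
grasp_force: 0.0
```

```bash
python3 - <<'E'
from h import *
st=telemetry.read_state();print(st['position'])
im=capture("wrist")[:,:,::-1];cv2.imwrite("pics/w3.png",im);f=im.astype(int)
C=np.array([.5383,.1443])
d=(f.max(2)<60).astype(np.uint8);d[232:]=0
n,l,s,ce=cv2.connectedComponentsWithStats(d)
for i in range(1,n):
    if 40<s[i,4]<1500:
        p=ray("wrist",ce[i],.04,st)[0,:2];v=p-C;print(s[i],p,np.hypot(*v),np.degrees(np.arctan2(v[1],v[0])))
m=(f[:,:,0]>f[:,:,2]+5).astype(np.uint8)
c=max(cv2.findContours(m,0,1)[0],key=cv2.contourArea)
print(cv2.minAreaRect((ray("wrist",c.reshape(-1,2),.035,st)[:,:2]*1000).astype(np.float32)))
E
```

```text
[0.53563727 0.14400266 0.16724616]
[317 107   8  20 156] [0.57972308 0.18429113] 0.057577449440831645 43.992360195384386
[314 132  14  21 196] [0.56424167 0.16877318] 0.035663803729474225 43.33154446722815
[252 175  12  12 109] [0.49800275 0.18536042] 0.05753109039261382 134.46255418849987
((538.451416015625, 143.93862915039062), (137.50306701660156, 137.31407165527344), 44.27055358886719)
```

carry_out([
  [[-0.12,0.11,0,0,0,0,-1],[-0.24,0.22,0,0,0,0,-1],[-0.36,0.34,0,0,0,0,-1],[-0.48,0.46,0,0,0,0,-1],[-0.6,0.57,0,0,0,0,-1],[-0.74,0.68,0,0,0,0,-1],[-0.87,0.8,0,0,0,0,-1],[-1,0.93,0,0,0,0,-1],[-1,0.93,0,0,0,0,-1],[-1,0.93,0,0,0,0,-1]],
])

```text
time_s: 9.72
position: [0.5279, -0.0616, 0.1662]
tcp_rot: [[0.714, 0.701, -0.001], [0.701, -0.714, 0.0], [-0.0, -0.001, -1.0]]
force: [-0.1, -0.1, 0.0]
opening: 1.0
grasp_force: 0.0
```

carry_out([
  [[-0.12,0.11,0,0,0,0,-1],[-0.24,0.22,0,0,0,0,-1],[-0.36,0.34,0,0,0,0,-1],[-0.48,0.46,0,0,0,0,-1],[-0.6,0.57,0,0,0,0,-1],[-0.74,0.68,0,0,0,0,-1],[-0.87,0.8,0,0,0,0,-1],[-1,0.93,0,0,0,0,-1],[-1,0.93,0,0,0,0,-1],[-1,0.93,0,0,0,0,-1]],
])

```text
time_s: 10.55
position: [0.5196, -0.2649, 0.1661]
tcp_rot: [[0.712, 0.702, -0.0], [0.702, -0.712, 0.001], [0.0, -0.001, -1.0]]
force: [0.0, 0.9, -0.4]
opening: 1.001
grasp_force: 0.0
```

carry_out([
  [[0,0,0,0,0,0,-1],[0,0,0,0,0,0,-1],[0,0,0,0,0,0,-1],[0,0,0,0,0,0,-1],[0,0,0,0,0,0,-1],[0,0,0,0,0,0,-1],[0,0,0,0,0,0,-1],[0,0,0,0,0,0,-1],[0,0,0,0,0,0,-1],[0,0,0,0,0,0,-1]],
])

```text
time_s: 11.38
position: [0.5197, -0.2651, 0.1666]
tcp_rot: [[0.712, 0.703, -0.0], [0.703, -0.712, -0.0], [-0.0, 0.0, -1.0]]
force: [0.5, -0.1, 0.8]
opening: 1.001
grasp_force: 0.0
```

```bash
python3 - <<'E'
from h import *
st=telemetry.read_state();print(st['time_s'],st['position'])
np.save("w4.npy",np.c_[st['tcp_rot'],st['position']])
im=capture("wrist")[:,:,::-1];cv2.imwrite("pics/w4.png",im)
E
```

```text
11.3833 [ 0.51965038 -0.26511345  0.16655423]
```

View pics/w4.png

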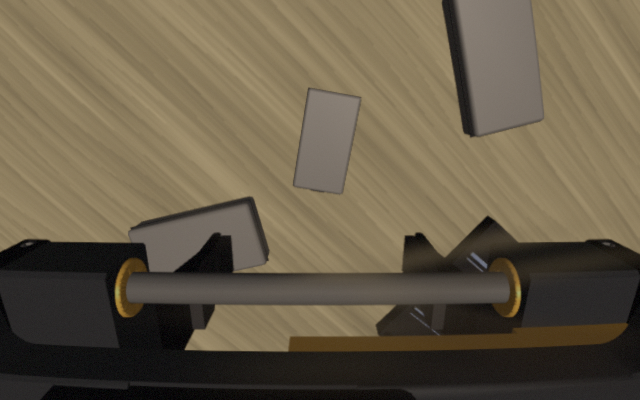

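The smallest case is centred at about (327,140), with top corners (308,88), (361,97), (343,193), (294,186). The collar reads locked at about 43.5–44°, against 44.3° for the box.

```bash
python3 - <<'E'
from h import *
A=np.load("w4.npy");st={'tcp_rot':A[:,:3],'position':A[:,3]}
im=cv2.imread("pics/w4.png");hsv=cv2.cvtColor(im,cv2.COLOR_BGR2HSV)
m=((hsv[:,:,1]<65)&(hsv[:,:,2]>85)).astype(np.uint8);m=cv2.morphologyEx(m,2,np.ones((3,3)))
n,l,s,ce=cv2.connectedComponentsWithStats(m);i=l[140,327];print(s[i],ce[i])
c=max(cv2.findContours((l==i).astype(np.uint8),0,1)[0],key=cv2.contourArea)
print(cv2.minAreaRect(c.astype(np.float32)))
r=cv2.minAreaRect((ray("wrist",c.reshape(-1,2),.024,st)[:,:2]*1000).astype(np.float32));print(r)
b=cv2.boxPoints(r);e=[b[1]-b[0],b[2]-b[1]];e=max(e,key=np.linalg.norm);th=np.degrees(np.arctan2(e[1],e[0]))%180;print("long",th)
yaw=np.degrees(np.arctan2(A[1,1],A[0,1]));print("yaw",yaw)
g=np.array([*r[0],0])/1000
print("shift units",(A[:,:3].T@(g-A[:,3]))/.15)
E
```

```text
[ 294   89   67  105 5141] [325.95642871 140.45847111]
((326.03692626953125, 141.12416076660156), (52.946598052978516, 99.75277709960938), 10.007979393005371)
((550.0692749023438, -245.77731323242188), (93.35328674316406, 48.9788703918457), 34.845115661621094)
long 34.845127
yaw -45.36598507962373
shift units [0.23487805 0.05074425 1.11036123]
```

carry_out([
  [[0.06,0.01,0.1,0,0,0.007,-1],[0.12,0.025,0.2,0,0,0.014,-1],[0.18,0.04,0.35,0,0,0.02,-1],[0.235,0.051,0.5,0,0,0.027,-1],[0.235,0.051,0.65,0,0,0.027,-1],[0.235,0.051,0.8,0,0,0.027,-1],[0.235,0.051,0.8,0,0,0.027,-1],[0.235,0.051,0.8,0,0,0.027,-1],[0.235,0.051,0.8,0,0,0.027,-1],[0.235,0.051,0.8,0,0,0.027,-1]],
])

```text
time_s: 12.27
position: [0.5512, -0.2466, 0.0482]
tcp_rot: [[0.82, 0.572, 0.003], [0.572, -0.82, -0.002], [0.001, 0.003, -1.0]]
force: [0.0, 0.2, -0.4]
opening: 1.002
grasp_force: 0.0
```

```bash
python3 - <<'E'
from h import *
st=telemetry.read_state();R=np.array(st['tcp_rot']);print(st['time_s'],st['position'],np.degrees(np.arctan2(R[1,1],R[0,1])))
print(R.T@(np.array([.5501,-.2458,-.018])-st['position'])/.15)
im=capture("wrist")[:,:,::-1];hsv=cv2.cvtColor(im,cv2.COLOR_BGR2HSV)
m=((hsv[:,:,1]<65)&(hsv[:,:,2]>85)).astype(np.uint8);m[:40]*=1
P=proj("wrist",[[.5501,-.2458,.024]],st);print(P)
n,l,s,ce=cv2.connectedComponentsWithStats(m);i=l[int(P[0,1])-30,int(P[0,0])];print(s[i])
b=capture("side")[:,:,::-1];a=capture("scene")[:,:,::-1]
z=lambda q:cv2.resize(q,(400,300),interpolation=cv2.INTER_CUBIC)
cv2.imwrite("pics/c3.png",np.hstack([z(im),z(b[130:220,310:430])]))
E
```

```text
12.2667 [ 0.55122192 -0.24660916  0.04819332] -55.091305566177056
[-0.00353532 -0.01002118  0.44125721]
[[315.52717988 221.31143509]]
[ 276  149   80  124 9416]
```

View pics/c3.png

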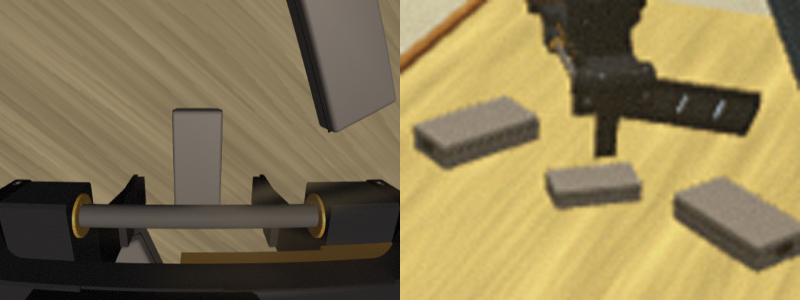

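The case sits between the fingers, square to them, with its columns 276–356 centred at 316. Descending and gripping.

carry_out([
  [[-0.003,-0.007,0.1,0,0,0,-1],[-0.003,-0.007,0.2,0,0,0,-1],[-0.003,-0.007,0.3,0,0,0,-1],[-0.003,-0.007,0.38,0,0,0,-1],[-0.003,-0.007,0.42,0,0,0,-1],[-0.003,-0.007,0.44,0,0,0,-1],[-0.003,-0.007,0.44,0,0,0,-1],[-0.003,-0.007,0.44,0,0,0,1],[-0.003,-0.007,0.44,0,0,0,1],[-0.003,-0.007,0.44,0,0,0,1]],
])

```text
time_s: 13.25
position: [0.5497, -0.2455, -0.0187]
tcp_rot: [[0.82, 0.572, 0.001], [0.572, -0.82, -0.001], [0.001, 0.001, -1.0]]
force: [-0.0, 0.0, -0.2]
opening: 0.849
grasp_force: 0.0
```

carry_out([
  [[0,0,0,0,0,0,1],[0,0,0,0,0,0,1],[0,0,0,0,0,0,1],[0,0,0,0,0,0,1],[0,0,0,0,0,0,1],[0,0,0,0,0,0,1],[0,0,0,0,0,0,1],[0,0,0,0,0,0,1],[0,0,0,0,0,0,1],[0,0,0,0,0,0,1]],
])

```text
time_s: 14.08
position: [0.5494, -0.2453, -0.0193]
tcp_rot: [[0.82, 0.572, 0.0], [0.572, -0.82, -0.0], [0.0, 0.001, -1.0]]
force: [-0.1, -0.4, 2.2]
opening: 0.572
grasp_force: 30.0
```

```bash
python3 - <<'E'
from h import *
st=telemetry.read_state();R=np.array(st['tcp_rot'])
im=capture("wrist")[:,:,::-1];cv2.imwrite("pics/w5.png",im);hsv=cv2.cvtColor(im,cv2.COLOR_BGR2HSV)
m=((hsv[:,:,1]<65)&(hsv[:,:,2]>60)).astype(np.uint8)
# column profile along case centre line: first grey row from above
print(hsv[100:235:5,317].tolist())
P=np.array(st['position'])
for h in (.0475,): print(proj("wrist",[[*(P+R@[h,0,0])[:2],.024],[*(P+R@[h,0,0])[:2],0]],st))
E
```

```text
[[20, 84, 151], [20, 80, 157], [20, 80, 153], [19, 83, 148], [20, 83, 148], [20, 86, 139], [20, 83, 138], [20, 84, 140], [19, 84, 146], [20, 82, 150], [20, 83, 150], [20, 80, 150], [21, 76, 97], [17, 36, 49], [15, 35, 102], [15, 37, 124], [16, 35, 123], [15, 37, 123], [14, 35, 124], [17, 37, 123], [17, 37, 124], [15, 37, 124], [16, 36, 121], [17, 38, 121], [14, 39, 123], [16, 36, 122], [15, 38, 120]]
[[318.06870579 167.5728458 ]
 [317.90550961 158.07910634]]
```

Gripped at 50 mm and centred. Lifting and carrying it over.

carry_out([
  [[0,0,-0.05,0,0,0,1],[0,0,-0.15,0,0,0,1],[0,0,-0.27,0,0,0,1],[0,0,-0.4,0,0,0,1],[0,0,-0.53,0,0,0,1],[0,0,-0.66,0,0,0,1],[0,0,-0.79,0,0,0,1],[0,0,-0.9,0,0,0,1],[0,0,-0.97,0,0,0,1],[0,0,-1,0,0,0,1]],
])

```text
time_s: 14.97
position: [0.5497, -0.2454, 0.1323]
tcp_rot: [[0.82, 0.572, 0.002], [0.572, -0.82, -0.001], [0.001, 0.002, -1.0]]
force: [0.1, -0.9, -0.8]
opening: 0.572
grasp_force: 30.0
```

carry_out([
  [[0.03,-0.05,0,0,0,0,1],[0.1,-0.14,0,0,0,0,1],[0.17,-0.25,0,0,0,0,1],[0.25,-0.37,0,0,0,0,1],[0.34,-0.49,0,0,0,0,1],[0.43,-0.62,0,0,0,0,1],[0.52,-0.74,0,0,0,0,1],[0.6,-0.86,0,0,0,0,1],[0.66,-0.95,0,0,0,0,1],[0.7,-1,0,0,0,0,1]],
])

```text
time_s: 15.8
position: [0.5472, -0.059, 0.1291]
tcp_rot: [[0.819, 0.574, -0.004], [0.574, -0.819, 0.002], [-0.002, -0.004, -1.0]]
force: [1.0, 0.6, -0.9]
opening: 0.572
grasp_force: 30.0
```

carry_out([
  [[0.03,-0.05,0,0,0,-0.002,1],[0.1,-0.14,0,0,0,-0.005,1],[0.17,-0.25,0,0,0,-0.008,1],[0.25,-0.37,0,0,0,-0.011,1],[0.34,-0.49,0,0,0,-0.014,1],[0.43,-0.62,0,0,0,-0.017,1],[0.52,-0.74,0,0,0,-0.02,1],[0.6,-0.86,0,0,0,-0.023,1],[0.66,-0.95,0,0,0,-0.026,1],[0.7,-1,0,0,0,-0.026,1]],
])

```text
time_s: 16.63
position: [0.5489, 0.1226, 0.1299]
tcp_rot: [[0.715, 0.699, -0.001], [0.699, -0.715, 0.0], [-0.001, -0.001, -1.0]]
force: [0.5, -0.7, -0.5]
opening: 0.57
grasp_force: 30.0
```

```bash
python3 - <<'E'
from h import *
st=telemetry.read_state();R=np.array(st['tcp_rot']);print(st['time_s'],st['position'],st['opening'],np.degrees(np.arctan2(R[1,1],R[0,1])))
print(R.T@(np.array([.5384,.1442,.0475])-st['position'])/.15)
E
```

```text
16.6333 [0.5489134  0.12257281 0.12994814] 0.5704156839942107 -45.61807053711137
[ 0.05122797 -0.15145452  0.54977975]
```

carry_out([
  [[0.015,-0.05,0,0,0,0,1],[0.035,-0.1,0,0,0,0,1],[0.051,-0.151,0.1,0,0,0,1],[0.051,-0.151,0.2,0,0,0,1],[0.051,-0.151,0.3,0,0,0,1],[0.051,-0.151,0.38,0,0,0,1],[0.051,-0.151,0.4,0,0,0,1],[0.051,-0.151,0.4,0,0,0,1],[0.051,-0.151,0.4,0,0,0,1],[0.051,-0.151,0.4,0,0,0,1]],
])

```text
time_s: 17.47
position: [0.54, 0.1424, 0.0713]
tcp_rot: [[0.716, 0.698, 0.002], [0.698, -0.716, 0.0], [0.001, 0.001, -1.0]]
force: [-0.8, 0.4, -0.7]
opening: 0.572
grasp_force: 30.0
```

```bash
python3 - <<'E'
from h import *
st=telemetry.read_state();R=np.array(st['tcp_rot']);print(st['time_s'],st['position'],st['qvel'],np.degrees(np.arctan2(R[1,1],R[0,1])))
print(R.T@(np.array([.5384,.1442,.0475])-st['position'])/.15)
im=capture("wrist")[:,:,::-1]
b=capture("side")[:,:,::-1]
z=lambda q:cv2.resize(q,(400,300),interpolation=cv2.INTER_CUBIC)
cv2.imwrite("pics/c4.png",np.hstack([z(im),z(b[190:280,260:380])]))
E
```

```text
17.4667 [0.53999134 0.14239772 0.07130622] [ 0.14280442 -0.45176595 -0.0652349   0.03256746 -0.05123155 -0.07474011] -45.75213553620512
[ 0.00060311 -0.01617787  0.15869181]
```

View pics/c4.png

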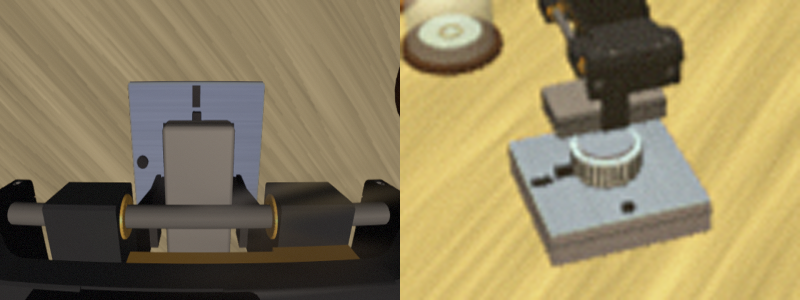

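The case is above the lid and square to the box, with the tab still on the bar. Lowering gently.

carry_out([
  [[0,-0.014,0.03,0,0,0,1],[0,-0.014,0.06,0,0,0,1],[0,-0.014,0.09,0,0,0,1],[0,-0.014,0.11,0,0,0,1],[0,-0.014,0.13,0,0,0,1],[0,-0.014,0.14,0,0,0,1],[0,-0.014,0.148,0,0,0,1],[0,-0.014,0.154,0,0,0,1],[0,-0.014,0.158,0,0,0,1],[0,-0.014,0.16,0,0,0,1]],
])

```text
time_s: 18.4
position: [0.5378, 0.1441, 0.0467]
tcp_rot: [[0.716, 0.698, 0.0], [0.698, -0.716, -0.0], [0.0, 0.0, -1.0]]
force: [-0.8, -0.7, 1.9]
opening: 0.569
grasp_force: 30.0
```

carry_out([
  [[0,0,0.002,0,0,0,1],[0,0,0.004,0,0,0,1],[0,0,0.004,0,0,0,1],[0,0,0.004,0,0,0,1],[0,0,0.004,0,0,0,1],[0,0,0.004,0,0,0,1],[0,0,0.004,0,0,0,1],[0,0,0.004,0,0,0,1],[0,0,0.004,0,0,0,1],[0,0,0.004,0,0,0,1]],
])

```text
time_s: 19.23
position: [0.5379, 0.1441, 0.0467]
tcp_rot: [[0.716, 0.698, 0.0], [0.698, -0.716, -0.0], [0.0, 0.0, -1.0]]
force: [-1.7, -0.8, 5.2]
opening: 0.571
grasp_force: 30.0
```

Seated: the force is rising and z is unchanged. I'll release, then retreat upward.

carry_out([
  [[0,0,0,0,0,0,-1],[0,0,0,0,0,0,-1],[0,0,0,0,0,0,-1],[0,0,0,0,0,0,-1],[0,0,0,0,0,0,-1],[0,0,0,0,0,0,-1],[0,0,0,0,0,0,-1],[0,0,0,0,0,0,-1],[0,0,0,0,0,0,-1],[0,0,0,0,0,0,-1]],
])

```text
time_s: 20.07
position: [0.5378, 0.1441, 0.0459]
tcp_rot: [[0.716, 0.698, -0.0], [0.698, -0.716, 0.0], [-0.0, -0.0, -1.0]]
force: [0.0, 0.3, 0.4]
opening: 0.996
grasp_force: 0.0
```

carry_out([
  [[0,0,-0.05,0,0,0,-1],[0,0,-0.1,0,0,0,-1],[0,0,-0.2,0,0,0,-1],[0,0,-0.35,0,0,0,-1],[0,0,-0.5,0,0,0,-1],[0,0,-0.65,0,0,0,-1],[0,0,-0.8,0,0,0,-1],[0,0,-0.8,0,0,0,-1],[0,0,-0.8,0,0,0,-1],[0,0,-0.8,0,0,0,-1]],
])

```text
time_s: 20.9
position: [0.5373, 0.1441, 0.166]
tcp_rot: [[0.716, 0.698, -0.0], [0.698, -0.716, -0.0], [-0.0, -0.0, -1.0]]
force: [-0.1, 0.3, -0.7]
opening: 1.0
grasp_force: 0.0
```

```bash
python3 - <<'E'
from h import *
st=telemetry.read_state();print(st['time_s'],st['position'],st['opening'],st['force'])
im=capture("wrist")[:,:,::-1];b=capture("side")[:,:,::-1]
hsv=cv2.cvtColor(im,cv2.COLOR_BGR2HSV);f=im.astype(int)
m=((f[:,:,2]>=f[:,:,0]+3)&(hsv[:,:,1]<60)&(hsv[:,:,2]>85)).astype(np.uint8)
m=cv2.morphologyEx(m,2,np.ones((3,3)))
c=max(cv2.findContours(m,0,1)[0],key=cv2.contourArea)
print(cv2.minAreaRect((ray("wrist",c.reshape(-1,2),.09,st)[:,:2]*1000).astype(np.float32)))
z=lambda q:cv2.resize(q,(400,300),interpolation=cv2.INTER_CUBIC)
cv2.imwrite("pics/c5.png",np.hstack([z(im),z(b[190:280,260:380])]))
E
```

```text
20.9 [0.53726223 0.1440961  0.1659766 ] 1.000016731671742 [-0.06763238  0.26889669 -0.65099905]
((538.2117919921875, 144.46044921875), (91.83177185058594, 48.08899688720703), 44.28765106201172)
```

View pics/c5.png

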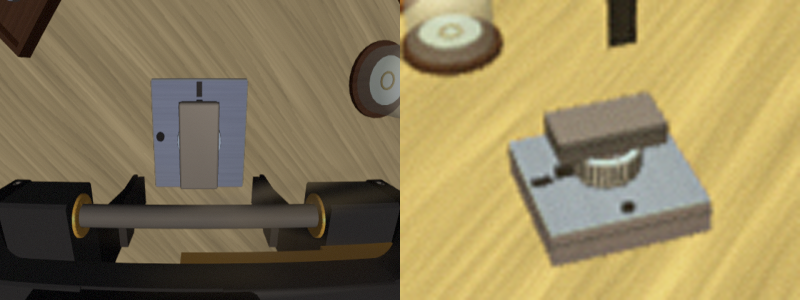

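The case lies flat on the lid, centred within 1 mm at (538.2, 144.5) and at 44.3°, parallel to the box. The collar tab is still on the bar.

```bash
python3 -c "
from rig import job
print(job.hand_in())"
```

```text
the job is handed in; nothing more can be done
None
```

The collar is locked at the bar mark and the stay case is set down flat, centred and square on the lid; the job is handed in, but no verdict came back. One first grasp of the collar missed, because the fingertips sit about 24 mm short of the reported TCP.

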